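Shut and lock the gear hatch of the direct shear machine

TASK

The gears of the shear machine have been changed: with your fingertips only, push the open white hatch down over the gear compartment, then set a fingertip in the slot of its black fastener, press the hatch fully home and turn the fastener a quarter turn clockwise until it locks the hatch down flush. Then take the hand away. Do not pinch the hatch or lift it by its inside, do not swing it further open, and leave the loose gears, weight and tools where they lie.

Things in the scene. Friction and masses are not known exactly. Their poses are not given: they have to be found in the camera images.
- machine: Fixed bench machine. Blue drive case, x -125..125, y -200..120 mm, 135 high, hatch in its top; from it a low bed with carriage, brass shear box, teal yoke (to 196 high) and proving ring runs to y 660. Origin: on the table under the middle of the hatch opening; x from the front panel (robot's side) to the back, z up. The flat case top at y -200..-95 carries two loose gears.
- hatch (a joint): Angle (rad) of the hatch, a white plate 180 x 180 x 4 mm hinged along its back (+x) edge. 0 = home, flush. Starts open at 0.8 to 1.1, outer face up and towards +x. A stiff hinge (0.25 N m) holds it where left; 1 to 4 N near its free edge push it down. At about 0.05 it meets the spring plunger; from there 8 to 10 N on the fastener press it home to a firm stop; unlocked, it springs back to 0.05.
- hatch_hinge (a point): Middle of the hinge line, at the underside of the hatch plate, 139 mm above the table. Its axes turn with the hatch: the plate spans x -180..0, y -90..90, z 0 (inside) to 4 mm (outer face). Hatch home: axes as the machine's; opened by angle a, they are turned by +a about y, so that -x tilts up. The plate's front corners (x -180..-150, y 55..90 or -90..-55) are bare: good to push on.
- hatch_edge (a point): Middle of the hatch's free edge, on its outer face (x -180, y 0, z 4 mm in the axes of hatch_hinge).
- liner: The dark inner liner of the hatch, 142 mm square, 3 mm thick, centred under it: not to be touched by the fingers (no pinching the hatch, no lifting from inside). Origin as hatch_hinge.
- disc: Black slotted disc of the fastener, 76 mm in diameter, inside the silver ring and flush with its top. A straight slot 28 mm wide, 12 mm deep, runs right across its middle (76 mm long, ended by the ring); its upper edges are chamfered to 34 mm. White lines at one end of the slot point to a red mark (free) or green mark (locked). Origin on its axis, level with hatch_hinge; z outwards, y along the slot.
- slot_floor (a point): Centre of the slot's floor, on the disc's axis: x -118, y 0, z 6 mm in the axes of hatch_hinge, so 145 mm above the table with the hatch home, 151 mm when it rests on the plunger. Axes as disc: y along the slot, z outwards.
- latch (a joint): Angle (rad) of the fastener, clockwise positive seen from outside (above, when shut). 0 = free, slot along the machine's y (starts at 0 to 0.2); 1.571 = locked, at its end stop, slot along the machine's x. Turns with 0.06 N m, stays where left. Turned while the hatch is open, its tongue (under the hatch) keeps the hatch from closing. Locked, the tongue holds the hatch down within 2 mm.
- ring_top (a point): Centre of the silver ring (bezel) that surrounds the fastener on the hatch's outer face: x -118, y 0, z 18 mm in the axes of hatch_hinge. The ring is 14 mm high over the plate, 104 mm in outer diameter at its foot, 78 mm inside.
- plunger_seat (a point): Where the yellow spring plunger (8 mm in diameter) stands out of the front rim, level with the case top; it props the unlocked hatch about 8 mm proud at its free edge and pushes it up with 4 N, rising to 6 N when the hatch is home.
- keeper (a point): Middle of the fixed keeper bar (6 mm thick, 36 mm long along y) under the front rim. The fastener's tongue gets under it only while the hatch is pressed home, or to within about 4 mm of home at the fastener; with the hatch less far down, the tongue strikes the bar when the fastener stands at about 1.0 rad.
- gear_big: Loose brass spare gear, 67 mm in diameter, 14 mm high, lying on the drive case beside the hatch (-y side). Origin under its centre. Leave it.
- gear_small: Loose steel spare gear, 41 mm in diameter, 14 mm high, lying on the drive case beside the hatch (-y side). Origin under its centre. Leave it.
- tin: Aluminium moisture tin, 64 mm in diameter, 36 mm high, on the table. Origin under its centre. Leave it.
- spanner: Steel spanner 160 mm long, lying on the table. Leave it.
- cutter: Steel sample-cutting ring, 72 mm in diameter, 25 mm high, on the table. Origin under its centre. Leave it.
- weight: Dark slotted weight disc, 90 mm in diameter, 18 mm high, on the table. Origin under its centre. Leave it.
- brush: Brush 170 mm long, lying on the table in front of the machine. Leave it.

How it is judged:
By the outcome, as a careful person would: the job done as asked, in the order asked, and still so for the second after the job is handed in, with the robot touching nothing.
It also fails if it takes over 54 s, if anything falls off the work surface, if the arm or the gripper's body presses on something with over 40 N, if the wrist force passes 120 N, or if a joint passes its speed limit or range.

ROBOT

A 7-joint arm with a two-finger parallel gripper is mounted at the origin on the work surface. World frame = base frame: x ahead of the robot, y to its left, z up, the work surface at z = 0. Lengths are in m, angles in rad, forces in N, time in s.
With the tool pointing down it reaches from about 0.425 to 0.875 m from the base axis. Payload 8.4 kg.
Tool frame: the origin (TCP) lies at the very end of the fingers, on their centre line; the grasp point (between the pads) lies 19 mm behind it; z points along the fingers, y is the line along which they close (so a half turn about z gives the same grasp; the last joint's range is limited). The gripper opens to 87 mm and grips with 3 to 60 N. Pads are 19 mm wide; open, the fingers measure 117 mm over their backs; the gripper's body (75 mm by 190 mm) begins 51 mm behind the grasp point.
Start: joints at [1.214, 0.333, 0.04, 1.465, -0.013, 1.343, -0.059], TCP at [0.166, -0.628, 0.223] pointing down, gripper open.
Joint ranges: [-2.58, 2.58], [-0.38, 2.09], [-1.3, 1.39], [0.25, 2.4], [-1.5, 4.64], [0.08, 2.09], [-2.65, 2.65]. Speed limits (rad/s): [2.22, 2.22, 2.79, 2.79, 3.14, 3.14, 3.14].

INTERFACE

Orientations are given as a unit quaternion [w, x, y, z].
In Python, from cell import bot gives the robot as it stands. Calls block until the motion is done:
- bot.move_ptp(position, orientation): joint-space move of the TCP to a pose.
- bot.move_linear(position, rot=None, vel=0.15, contact_N=None): straight line of the TCP; rot=None keeps the orientation; vel is the mean speed in m/s. With contact_N (N) it stops when the force on the tool has changed by that much, and returns True; else False.
- bot.move_joints(angles): joint-space move.
- bot.command_gripper(opening, strength=None): finger opening in m; strength is the grip in N (None keeps the last); returns when the fingers have stopped.
- bot.pause(seconds).
- bot.ik(position, orientation): joint angles nearest the present ones, or None.
- bot.get_image(name): name is "scene" or "top" or "wrist"; returns the picture (384x512x3 uint8, red, green, blue); there is no depth.
- bot.calibration(name): a dict with "fov_y" (degrees; the focal length in pixels is half the picture's height over the tangent of half this angle, whatever the lens; pixels are square), "cx", "cy" (the principal point, pixels), "eye" and "attitude" of the camera in the world. Camera axes: x right, y down, z forward; pixel columns grow to the right and rows downward; lengths in m; the calibration is good to about 2 mm. A picture is of the moment at which its call begins: read the wrist's pose just before it. calibration takes no time and is no camera call; for the wrist camera it gives the pose at the moment of the call.
A pose or a line that the arm cannot do raises bot.Unreachable and nothing moves.
- bot.hand_in(): hands the job in; it is judged then, once.
Readings, each from a call of its own:
- bot.current_time_s(): time.
- bot.current_joints(): joint angles.
- bot.current_dq(): joint speeds.
- bot.current_effort(): joint torques, N m.
- bot.current_tool_pos(): TCP position.
- bot.current_tool_rot(): TCP orientation.
- bot.current_force(): force on the tool from outside, world axes, zero at the start.
- bot.current_moment(): the same for the moment, N m.
- bot.current_grip_width(): finger opening in m.
- bot.current_grip_force(): force on a finger pad.
Only numpy, scipy, OpenCV 4.12 (cv2) and the standard library are available. Lean on these libraries where they do the work, as an engineer would, in place of code of your own. Each camera call takes 0.05 s, during which the arm holds its last target. There are 200 camera calls.

## Working session

There is one attempt and no reset: what is moved stays moved. The work goes in short steps, each a Python script; the robot and the scene stay as the last script left them, time stands still between calls to the robot, and variables do not carry over. Pictures are saved under pics/ and viewed, at most 10 in all, crops included, and the job is handed in when it is done.

```bash
mkdir -p pics; python3 - <<'E'
from cell import bot
import cv2,numpy as np
for n in ("scene","top"):
    im=bot.get_image(n); c=bot.calibration(n); print(n,c)
    cv2.imwrite(f"pics/{n}0.png",cv2.resize(im[:,:,::-1],(800,600),interpolation=cv2.INTER_CUBIC))
print(bot.current_time_s(),bot.current_tool_pos(),bot.current_tool_rot(),bot.current_grip_width())
E
```

```text
scene {'fov_y': 48.063981895897285, 'cx': 253.60350676345092, 'cy': 198.9627607003294, 'eye': array([0.19398194, 0.46101757, 1.01194603]), 'attitude': array([ 0.08795132, -0.29414047,  0.90685102, -0.28873375])}
top {'fov_y': 52.953973909221126, 'cx': 249.20982205707756, 'cy': 193.91231484604734, 'eye': array([ 0.35914912, -0.05944228,  0.99672281]), 'attitude': array([-0.06529574,  0.71410204, -0.69337673,  0.07087637])}
0.1 [ 0.16558391 -0.62811968  0.22175897] [-7.08941422e-04  9.91704940e-01  1.28533217e-01 -1.43699552e-04] 0.08716882299328185
```

View pics/scene0.png

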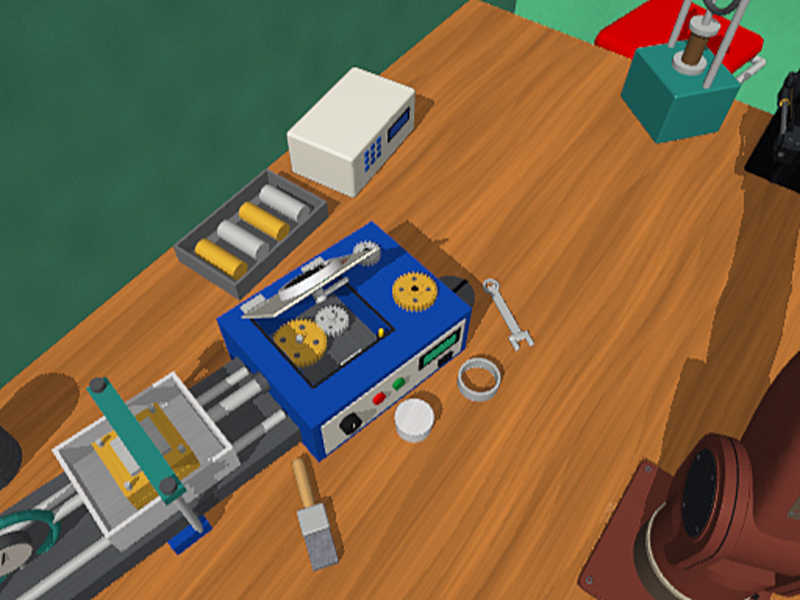

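View pics/top0.png

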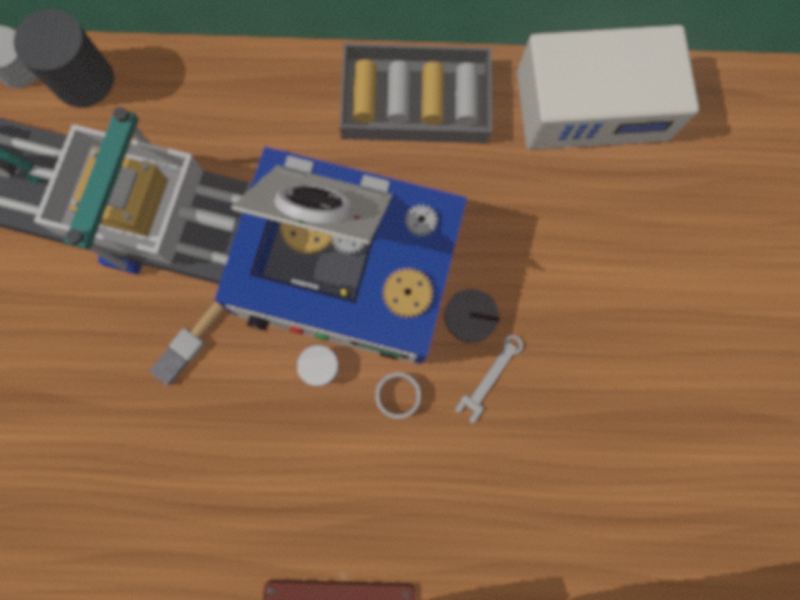

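```bash
cat > h.py <<'E'
from cell import bot
import cv2,numpy as np
from scipy.spatial.transform import Rotation as R
from scipy.optimize import least_squares
def Q(q): return R.from_quat(np.roll(q,-1))
def wq(r): return np.roll(r.as_quat(),1)
def proj(c,P):
    p=Q(c["attitude"]).inv().apply(np.atleast_2d(P)-c["eye"]); f=192/np.tan(np.radians(c["fov_y"])/2)
    return p[:,:2]/p[:,2:]*f+[c["cx"],c["cy"]]
def bp(c,uv,z):
    f=192/np.tan(np.radians(c["fov_y"])/2)
    d=Q(c["attitude"]).apply([(uv[0]-c["cx"])/f,(uv[1]-c["cy"])/f,1]); return c["eye"]+d*(z-c["eye"][2])/d[2]
E
cat > fit.py <<'E'
from h import *
ct,cs=bot.calibration("top"),bot.calibration("scene")
top=[((265,149),(125,120,135)),((467,200),(125,-200,135)),((217,300),(-125,120,135)),((428,354),(-125,-200,135))]
sc=[((372,223),(125,-200,135)),((470,306),(-125,-200,135)),((219,322),(125,120,135)),((317,432),(-125,120,135))]
for c,L in((ct,top),(cs,sc)):
    for uv,P in L: print(P,bp(c,np.array(uv)/1.5625,.135).round(3))
hp=[((233,208),(-180,90,4)),((375,243),(-180,-90,4)),((392,195),(0,-90,4))]
def hw(p,a,P): # hatch local->machine
    return R.from_rotvec([0,a,0]).apply(np.array(P)/1e3)+[hx,0,.139]
hx=0.09
def M(p,X): return R.from_rotvec([0,0,p[2]]).apply(X)+[p[0],p[1],0]
def res(p):
    r=[]
    for c,L in((ct,top),(cs,sc)):
        r.append(proj(c,M(p,np.array([P for _,P in L])/1e3))-np.array([u for u,_ in L])/1.5625)
    r.append(proj(ct,M(p,np.array([hw(p,p[3],P) for _,P in hp])))-np.array([u for u,_ in hp])/1.5625)
    return np.concatenate(r).ravel()
s=least_squares(res,[.6,.1,-.2,.9],loss="soft_l1"); print(s.x,s.fun.reshape(-1,2).round(1).tolist())
E
python3 fit.py
```

```text
(125, 120, 135) [0.762 0.133 0.135]
(125, -200, 135) [ 0.69  -0.177  0.135]
(-125, 120, 135) [0.524 0.187 0.135]
(-125, -200, 135) [ 0.455 -0.121  0.135]
(125, -200, 135) [ 0.692 -0.173  0.135]
(-125, -200, 135) [ 0.457 -0.123  0.135]
(125, 120, 135) [0.759 0.137 0.135]
(-125, 120, 135) [0.515 0.191 0.135]
[ 0.61590603  0.04399464 -0.21295487  0.87647379] [[-0.6, -0.7], [0.6, -2.5], [-0.5, 2.2], [1.6, 1.5], [-0.1, -1.7], [2.5, 0.5], [-0.7, -1.3], [-0.4, -2.0], [-0.7, 0.3], [-2.0, -0.6], [0.2, 1.4]]
```

```bash
cat >> h.py <<'E'
M0=np.array([.616,.044]); YAW=-.22
def mw(P,m=M0,yaw=YAW): return R.from_rotvec([0,0,yaw]).apply(np.array(P,float))+[m[0],m[1],0]
def down(yaw,flip=0): return wq(R.from_rotvec([0,0,yaw+flip*np.pi])*R.from_rotvec([np.pi,0,0]))
E
python3 - <<'E'
from h import *
for f in(0,1):
    for n,P,y in(("view",(-.09,0,.42),YAW),("push",(-.02,.072,.30),YAW),("push2",(-.075,.072,.14),YAW),("slot",(-.028,0,.16),YAW),("turned",(-.028,0,.16),YAW-1.8),("turned+",(-.028,0,.16),YAW+1.4)):
        q=bot.ik(mw(P),down(y,f)); print(f,n,None if q is None else np.round(q,2))
p=bot.current_tool_pos();p[2]=.42
bot.command_gripper(0.0,20)
try: bot.move_linear(p,vel=.3)
except bot.Unreachable: print("unr")
bot.move_ptp(mw((-.09,0,.42)),down(YAW))
im=bot.get_image("wrist");c=bot.calibration("wrist");print(c,bot.current_tool_pos(),bot.current_time_s(),bot.current_grip_width(),bot.current_force())
cv2.imwrite("pics/w1.png",cv2.resize(im[:,:,::-1],(800,600),interpolation=cv2.INTER_CUBIC))
E
```

```text
0 view [ 0.86  0.24 -1.29  1.35  0.23  1.72 -2.17]
0 push [ 0.43  0.39 -0.95  1.37  0.32  1.53 -2.28]
0 push2 [ 0.44  0.37 -0.91  1.72  0.31  1.2  -2.34]
0 slot [ 0.48  0.35 -0.78  1.66  0.26  1.23 -2.15]
0 turned [ 0.69  0.47 -1.09  1.65  0.43  1.29  2.21]
0 turned+ [ 0.51  0.37 -0.83  1.66  0.28  1.24 -0.77]
1 view [ 0.59  0.14 -0.89  1.35  0.11  1.7   1.07]
1 push [ 0.39  0.37 -0.88  1.38  0.28  1.52  0.89]
1 push2 [ 0.51  0.41 -1.    1.72  0.36  1.21  0.76]
1 slot [ 0.53  0.37 -0.85  1.66  0.29  1.24  0.97]
1 turned [ 0.51  0.37 -0.83  1.66  0.28  1.24 -0.83]
1 turned+ [ 0.69  0.47 -1.09  1.65  0.43  1.29  2.27]
{'fov_y': 62.751248645422635, 'cx': 251.9595513263608, 'cy': 187.2919911308652, 'eye': array([0.59907539, 0.04674071, 0.58137446]), 'attitude': array([-0.08351187, -0.61914083,  0.77392535,  0.10358548])} [0.52839242 0.06275168 0.41984278] 5.2333 0.00036302721025910617 [-0.01178197  0.51836167 -0.36931511]
```

View pics/w1.png

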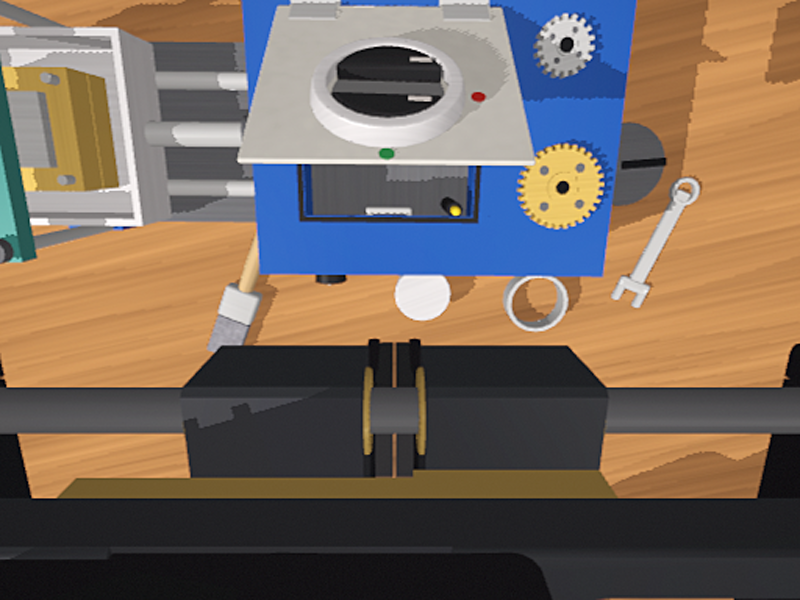

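```bash
cat > fit2.py <<'E'
from h import *
cw=bot.calibration("wrist"); S=1.5625
mp=[((260,274),(-125,120,135)),((602,276),(-125,-200,135)),((636,0),None)][:2]
hp=[((238,161),(-180,90,4)),((535,162),(-180,-90,4)),((503,10),(0,-90,4)),((276,8),(0,90,4)),((387,153),(-172,0,4)),]
def M(p,X): return R.from_rotvec([0,0,p[2]]).apply(X)+[p[0],p[1],0]
def pts(p):
    A=np.array([P for _,P in mp])/1e3; H=R.from_rotvec([0,p[3],0]).apply(np.array([P for _,P in hp])/1e3)+[.09,0,.139]
    return proj(cw,M(p,np.vstack([A,H])))
uv=np.array([u for u,_ in mp+hp])/S
w=np.array([1]*6+[0])[:,None]
s=least_squares(lambda p:((pts(p)-uv)*w).ravel(),[.616,.044,-.22,.9],loss="soft_l1"); print(s.x,(pts(s.x)-uv).round(1).tolist())
p=s.x;H=lambda P:M(p,R.from_rotvec([0,p[3],0]).apply(np.array(P)/1e3)+[.09,0,.139])
print(proj(cw,np.array([H((-118+44*np.sin(t),44*np.cos(t),18)) for t in np.linspace(0,2*np.pi,5)]))*S)
E
python3 fit2.py
```

```text
[ 0.62113209  0.04552931 -0.22824241  0.86273899] [[-0.5, -1.1], [0.6, -0.9], [-1.6, -0.0], [1.8, 0.7], [-0.8, 0.2], [0.6, 0.4], [-0.1, 0.0]]
[[319.25891595  79.00068436]
 [388.43589482  42.40533363]
 [456.21324432  80.06519296]
 [386.97604826 122.95311641]
 [319.25891595  79.00068436]]
```

```bash
sed -i 's/^M0=.*/M0=np.array([.6205,.0453]); YAW=-.226/' h.py
python3 - <<'E'
from h import *
q=down(YAW,1)
def T(a,n=0.):
    P=R.from_rotvec([0,a,0]).apply(np.array([-.170,.072,.004+n]))+[.09,0,.139]
    return mw(P+[.0095,0,0])
p=T(.86,.02); hi=p.copy(); hi[2]=.36
bot.move_ptp(hi,q); f0=bot.current_force(); print(bot.current_time_s(),bot.current_joints().round(2),f0.round(1))
bot.move_linear(p,rot=q,vel=.15)
for a in list(np.arange(.84,.1,-.12))+[.075]:
    bot.move_linear(T(a),vel=.13); f=bot.current_force()-f0; print(round(a,2),f.round(1),bot.current_tool_pos()[2].round(4))
    if np.linalg.norm(f)>20: print("STOP");break
p=bot.current_tool_pos()
p[2]+=.1; bot.move_linear(p,vel=.25)
# above slot, view
v=mw((-.028-.06,0,.28)); bot.move_ptp(v,q)
c=bot.calibration("wrist");im=bot.get_image("wrist");print(c["eye"],bot.current_time_s())
cv2.imwrite("pics/w2.png",cv2.resize(im[:,:,::-1],(800,600),interpolation=cv2.INTER_CUBIC))
E
```

```text
7.6333 [ 0.52  0.59 -1.29  1.17  0.58  1.75  0.74] [ 0.1 -0.1 -1. ]
0.84 [ 0.5 -0.1  1.4] 0.2694
0.72 [ 0.  -0.3  1.5] 0.2548
0.6 [-0.3 -0.1  1.2] 0.2388
0.48 [ 0.4 -0.3  0.9] 0.2215
0.36 [-0.1 -0.5  0.9] 0.203
0.24 [-0.2 -0.1  2.2] 0.1836
0.12 [-0.4 -0.5  0.5] 0.1634
0.07 [-0.2 -0.2  1.3] 0.1557
[0.4653074  0.07962268 0.44102611] 11.7333
```

View pics/w2.png

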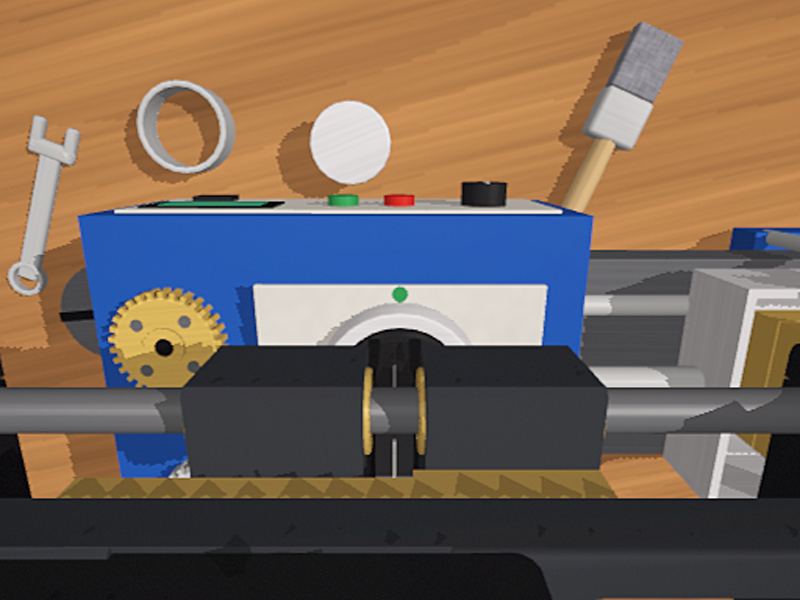

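```bash
python3 - <<'E'
from h import *
bot.move_ptp(mw((.085,0,.28)),down(YAW,1))
c=bot.calibration("wrist");im=bot.get_image("wrist");print(bot.current_time_s())
import pickle; pickle.dump(c,open("c3.pkl","wb"))
cr=im[50:290,96:416]
cv2.imwrite("pics/w3.png",cv2.resize(cr[:,:,::-1],(800,600),interpolation=cv2.INTER_CUBIC))
a=.06
H=lambda P:mw(R.from_rotvec([0,a,0]).apply(np.array(P)/1e3)+[.09,0,.139])
for n,L in(("hatch",[(-180,90,4),(-180,-90,4)]),("ring outer r45ish top, disc",[(-118-38,0,18),(-118,38,18),(-118,-38,18),(-118+38,0,18)]),("slot",[(-118-17,0,18),(-118+17,0,18)])):
    print(n,((proj(c,np.array([H(P) for P in L]))-[96,50])*2.5).round(0).tolist())
E
```

```text
12.5083
hatch [[668.0, -202.0], [102.0, -205.0]]
ring outer r45ish top, disc [[385.0, -129.0], [501.0, 4.0], [268.0, 4.0], [384.0, 125.0]]
slot [[385.0, -54.0], [384.0, 59.0]]
```

View pics/w3.png

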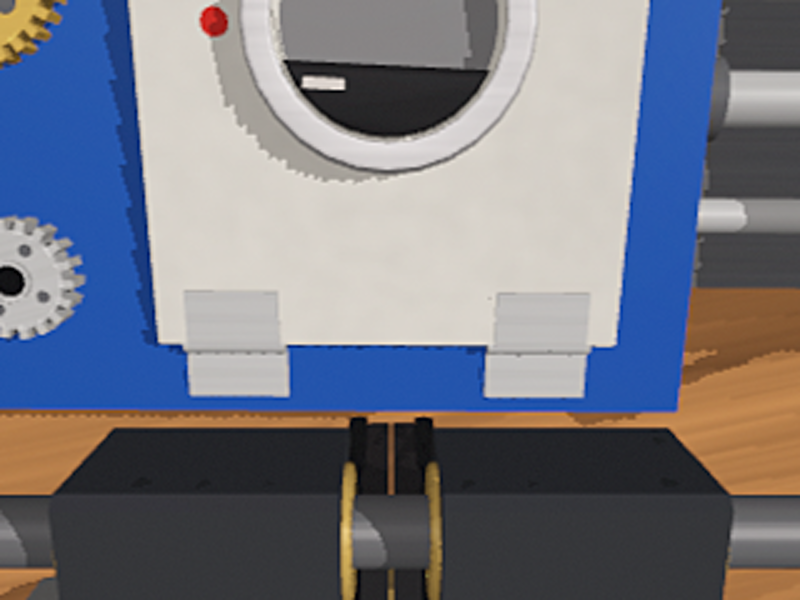

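```bash
python3 - <<'E'
from h import *
import pickle; c=pickle.load(open("c3.pkl","rb")); Y=-.235
for n,uv,z,P in(("hl",(157,344),.143,(.09,-.09)),("hr",(617,347),.143,(.09,.09)),("disc+x",(390,137),.139+.080*.05+.018,(.0095+.0015,0)),("caseR",(681,410),.135,(.125,.12)),("red",(214,21),.151,None)):
    X=bp(c,np.array(uv)/2.5+[96,50],z); l=R.from_rotvec([0,0,-Y]).apply(X-[.6205,.0453,0])
    print(n,(l*1e3).round(1),P)
E
```

```text
hl [ 94.9 -88.2 143. ] (0.09, -0.09)
hr [ 93.9  92.  143. ] (0.09, 0.09)
disc+x [ 15.3   2.  161. ] (0.011, 0)
caseR [122.6 123.1 135. ] (0.125, 0.12)
red [-22.5 -58.8 151. ] None
```

```bash
cat >> h.py <<'E'
SY=-.275
SC=R.from_rotvec([0,0,-.235]).apply([-.0245,.002,0])[:2]+[.6205,.0453]
E
python3 - <<'E'
from h import *
q=down(SY,1)
bot.move_ptp([*SC,.20],q); bot.command_gripper(.032,30)
f0=bot.current_force(); np.save("f0.npy",f0)
r=bot.move_linear([*SC,.144],rot=q,vel=.04,contact_N=4)
print(r,bot.current_tool_pos(),(bot.current_force()-f0).round(1),bot.current_moment().round(2),bot.current_grip_width(),bot.current_time_s(),bot.current_joints().round(2))
c=bot.calibration("scene");im=bot.get_image("scene");u=proj(c,[[*SC,.16]])[0].astype(int);print(u)
cr=im[u[1]-60:u[1]+60,u[0]-80:u[0]+80]
cv2.imwrite("pics/s4.png",cv2.resize(cr[:,:,::-1],(800,600),interpolation=cv2.INTER_CUBIC))
E
```

```text
True [0.59677908 0.05288236 0.14933678] [1.3 0.2 2.7] [ 0.12 -0.28  0.01] 0.03183793850200195 15.075 [ 0.71  0.54 -1.17  1.64  0.52  1.3   0.75]
[212 210]
```

View pics/s4.png

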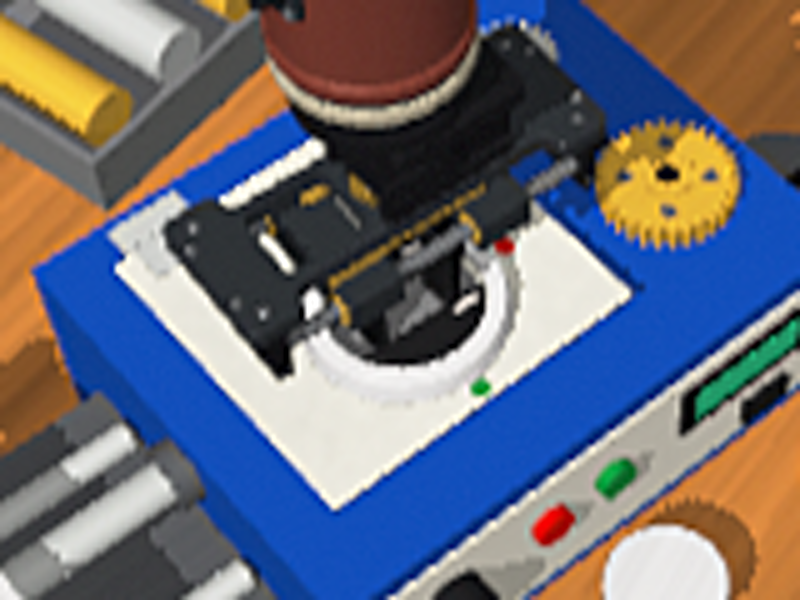

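```bash
python3 - <<'E'
from h import *
f0=np.load("f0.npy"); q=down(SY,1)
def rep(n): print(n,bot.current_tool_pos().round(4),(bot.current_force()-f0).round(1),bot.current_moment().round(2),round(bot.current_time_s(),2))
z=.149
while z>.140:
    z-=.001; bot.move_linear([*SC,z],rot=q,vel=.02); F=(bot.current_force()-f0)[2]
    if F>15: break
rep(("press",z))
for d in np.arange(.2,.81,.2):
    bot.move_ptp([*SC,z],down(SY-d,1)); F=bot.current_force()-f0; rep(d)
    if F[2]<11: z-=.001
    if np.linalg.norm(F)>45: print("STOP");break
print(bot.current_joints().round(2))
E
```

```text
('press', 0.144) [0.5969 0.0531 0.1453] [-7.2 -2.6 18.6] [-0.46  1.76 -0.03] 16.38
0.2 [0.5971 0.0531 0.1453] [-6.2 -1.2 16.1] [-0.26  1.45 -0.12] 16.67
0.4 [0.5974 0.0532 0.1453] [-5.5 -1.9 16. ] [-0.21  1.2  -0.06] 16.96
0.6000000000000001 [0.5976 0.0532 0.1454] [-4.6 -1.4 15.8] [-0.21  0.92 -0.03] 17.25
0.8 [0.5978 0.0532 0.1454] [-3.4 -1.3 14. ] [-0.17  0.72 -0.03] 17.54
[ 0.61  0.46 -1.    1.65  0.41  1.25  0.03]
```

```bash
python3 - <<'E'
from h import *
f0=np.load("f0.npy"); z=.144
for d in list(np.arange(1.,1.41,.2))+list(np.arange(1.5,1.86,.05)):
    bot.move_ptp([*SC,z],down(SY-d,1)); F=bot.current_force()-f0; m=bot.current_moment()[2]
    print(round(d,2),bot.current_tool_pos().round(4),F.round(1),m.round(2),bot.current_joints()[6].round(2))
    if F[2]<12: z-=.001
    if np.linalg.norm(F)>45 or abs(m)>1.2: print("STOP");break
print(bot.current_time_s())
E
```

```text
1.0 [0.598  0.0531 0.1454] [-1.8 -0.5 13.9] 0.01 -0.16
1.2 [0.5982 0.053  0.1454] [-1.3 -0.6 13. ] -0.06 -0.34
1.4 [0.5983 0.0528 0.1454] [-1.4 -1.9 12.7] -0.08 -0.52
1.5 [0.5984 0.0527 0.1454] [-0.1 -1.4 11.7] -0.05 -0.62
1.55 [0.5986 0.0527 0.1453] [-2.7 -1.9 19.2] 0.01 -0.66
1.6 [0.5987 0.0528 0.1453] [-2.  -2.7 18.2] -0.0 -0.71
1.65 [0.5985 0.0523 0.1453] [-4.1 -4.1 19.7] 0.21 -0.76
1.7 [0.5982 0.0521 0.1453] [-4.6 -5.4 21.8] 1.02 -0.8
1.75 [0.5982 0.0521 0.1452] [-5.2 -6.5 20.8] 2.21 -0.85
STOP
19.9333
```

```bash
python3 - <<'E'
from h import *
q=down(SY-1.62,1)
bot.move_ptp([*SC,.1445],q); p=bot.current_tool_pos()
bot.move_linear([p[0],p[1],.19],rot=q,vel=.06)
bot.move_linear([p[0],p[1],.34],rot=q,vel=.2)
bot.move_ptp([.45,-.12,.40],q)
print(bot.current_time_s(),bot.current_tool_pos(),(bot.current_force()).round(1))
im=bot.get_image("scene");cr=im[120:300,110:350]
cv2.imwrite("pics/s5.png",cv2.resize(cr[:,:,::-1],(800,600),interpolation=cv2.INTER_CUBIC))
E
```

```text
22.925 [ 0.45033294 -0.11932713  0.39946343] [-0.1 -0.9  0.3]
```

View pics/s5.png

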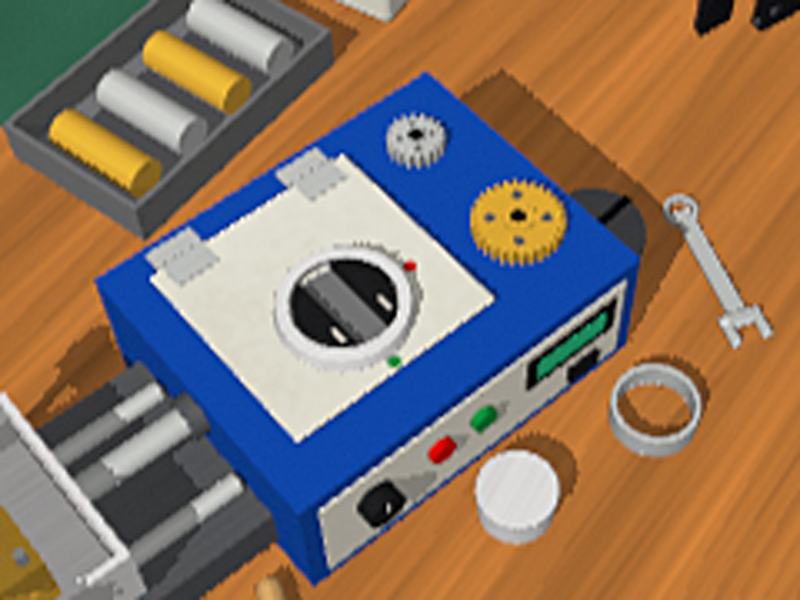

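The picture shows the hatch flush, with the slot's white lines at the front end pointing to the green mark at (393,361). The gears and tools are where they lay.

```bash
python3 -c "
from cell import bot
print(bot.hand_in())"
```

```text
the job is handed in; nothing more can be done
None
```

The hatch was pushed down, pressed home and locked: the fastener was turned clockwise to its end stop, and the last picture shows the hatch flush with the slot at the green mark. The hand is clear and the job is handed in, with the robot clock at about 23 s of the 54 s allowed.

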